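Eject a forging blank and stand it on the brick

ROBOT

A 6-joint arm with a two-finger parallel gripper is mounted at the origin on the work surface. World frame = base frame: x ahead of the robot, y to its left, z up, the work surface at z = 0. Lengths are in m, angles in rad, forces in N, time in s.
With the tool pointing down it reaches from about 0.275 to 0.825 m from the base axis. Payload 4.9 kg.
Tool frame: the origin (TCP) lies midway between the tips of the shut fingers; the grasp point (between the pads) lies 19 mm behind it; z points along the fingers, y is the direction in which the jaws open and shut (so a half turn about z gives the same grasp; the last joint's range is limited). The gripper opens to 85 mm and grips with 20 to 120 N. Pads are 22 mm wide; open, the fingers measure 114 mm over their backs; the gripper's body (76 mm by 85 mm) begins 54 mm behind the grasp point. The pads swing forward as they close: fully open they stand 13 mm farther back than shut.
Start: joints at [-1.33, 0.326, -0.193, 1.052, 0, 1.437], TCP at [0.201, -0.512, 0.231] pointing down, gripper open.
Joint ranges: [-2.65, 2.65], [-0.97, 1.79], [-1.3, 1.35], [-1.93, 2.1], [-1.47, 1.37], [-3.14, 3.14]. Speed limits (rad/s): [2.57, 2.57, 3.14, 3.14, 3.14, 3.14].

INTERFACE

Orientations are given as a rotation vector (axis times angle).
In Python, from bench import arm gives the robot as it stands.
- The arm moves only by the tool carry_out, never from a script. Its argument "motion" is one flat list of numbers, 7 for each row, row after row: the turn, a rotation vector about the world's x, y, z in rad, then the shift along the world's x, y, z in cm, then the opening, from 0 (shut) to 1 (fully open). A call has 1 to 20 rows; each row is the pose to reach, as a shift and turn from the pose commanded when the call began; what a row does not reach only later rows make up. A row lasts 1/12 s, in which the tool goes at most 41.7 mm and 7.16 degrees, less where a joint would pass 70% of its speed; a pose out of reach is approached as far as the arm can. A call with a gripper value outside its range is refused whole. The fingers move at their own pace and stop on an object; "force" is the grip in N (left out, the last holds). Time passes only in rows, so rows that repeat a pose let the fingers close. It gives the time, the measured TCP pose, the force and the opening at its end, in the units of the state.
- arm.get_obs(): the state, without advancing time (a new reading comes with each control period).
- arm.read_camera(name): name is "side" or "top"; returns a dict with "color" (400x640x3 uint8, blue, green, red), "intrinsics" (3x3 intrinsics, pixels), "R" (3x3) and "t" (3): a world point X has camera coordinates R X + t. Camera axes: x right, y down, z forward; pixel columns grow to the right and rows downward; lengths in m; the calibration is good to about 2 mm. A picture is of the moment at which its call begins. There is no depth.
- arm.hand_in(): hands the job in, once; it reports no verdict.
The state is a dict: "t": time; "q": joint angles; "dq": joint speeds; "effort": joint torques, N m; "ee_pos": TCP position; "ee_rot": TCP orientation; "force": force on the tool from outside, world axes, zero at the start; "moment": the same for the moment, N m; "finger_gap": finger opening in m.
Only numpy, scipy, OpenCV 4.12 (cv2) and the standard library are available. Lean on these libraries where they do the work, as an engineer would, in place of code of your own. Each camera call takes 0.05 s, during which the arm holds its last target.

TASK

Press the die's ejector lever all the way down until you feel its stop, without leaning hard on it, so that the steel blank rises out of its leaning pocket. Then draw the blank out of the pocket and stand it upright in the middle of the firebrick, between the two blanks already standing there; set it down gently, let go, and do not disturb those two.

Things in the scene. Friction and masses are not known exactly. Their poses are not given: they have to be found in the camera images.
- fixture: The ejector die, bolted down: a dark steel block, 74 mm square, on a 260 x 190 mm base plate. Origin on the table under the pocket floor's centre (0, 0, 80 mm); z up. Block and pocket lean 25 degrees (0.436 rad) towards the fixture's -x: the pocket axis, pointing out, is (-0.422, 0, 0.906) in this frame. The lever lies along its +y side.
- pocket_mouth (a point): Centre of the mouth of the round pocket, in the block's leaning top face, about 155 mm above the table. The pocket is 34 mm wide, 83 mm deep. With the lever at its stop the ejector holds the blank 42 mm above the pocket's floor; it stays up when the lever is let go.
- lever: Ejector lever; origin on its pivot, (55, 100, 100 mm) in the fixture's frame; -x points along it to its tread. It starts 0.14 to 0.40 rad above level and goes 0.46 to 0.52 rad down to a hard stop; its clamping on the shaft, so the stop's angle, differs each time and can only be felt. It moves stiffly (6 to 13 N at the tread) and stays where left; over 60 N is leaning too hard.
- lever_pad (a point): Centre of the upper face of the lever's flat tread plate (56 mm along the lever, 42 mm wide), 165 mm from the pivot, at y = 100 mm in the fixture's frame; its near edge is 42 mm clear of the block's side.
- blank_center (a point): Centre (half-way up) of the blank to be taken out: a plain steel cylinder 32 mm in diameter, 80 mm long, about 0.5 kg; z along its axis. At the start it is sunk in the pocket, its top 3 mm below the block's face; once ejected, 39 mm of it stands out.
- brick: The firebrick slab, fixed, 230 x 114 x 32 mm, long side along its x; origin under its centre.
- brick_mid (a point): Middle of the brick's upper face, 32 mm above the table: the place for the blank.
- done_near_center (a point): Centre of a finished blank (same size) standing on the brick 78 mm from its middle along the brick's -x.
- done_far_center (a point): Centre of the other finished blank, standing 78 mm from the brick's middle along its +x.
Not all that is in view belongs to the job. What is shaped like the part that bears done_far_center but orange is not meant. What is shaped like the part that bears blank_center but brown is not meant.

How it is judged:
On the way, in this order (a step that is already met when the one before it is completed fails the run):
1. the lever, pressed to its stop, has lifted the blank at least 38 of its 42 mm, with the fingers not touching the blank (z of blank_center in the frame of fixture above 0.1505 m and distance between blank_center and pocket_mouth below 0.012 m and contact force between the fingers and blank below 0.2 N), for 0.2 s.
2. the blank has been drawn clear of the pocket in the gripper (distance between blank_center and pocket_mouth above 0.045 m and contact force between the fingers and blank above 1 N), for 0.1 s.
At the end, for the whole second after the job is handed in: The blank stands upright (within 0.1 rad) and at rest on the firebrick, its axis within 30 mm of the brick's middle, released, and the two finished blanks still stand on the brick (horizontal distance between blank_center and brick_mid below 0.03 m and z of blank_center in the frame of brick between 0.067 and 0.077 m and angle between each of blank_center, done_near_center, done_far_center's own z axis and vertical below 0.1 rad and linear speed of blank below 0.02 m/s and contact force between anything else and brick above 1 N); the robot touches nothing.
It fails at once if the ejector lever is leaned on with more than 60 N (contact force between any of the fingers, the arm and lever above 60 N).
It fails at once if a finished blank is shifted by more than 15 mm (distance of any of done_near_center, done_far_center from where it was at the start of the episode above 0.015 m).
It fails at once if the blank is dropped (falling faster than 0.35 m/s out of the fingers) (contact force between the fingers and blank below 0.1 N and linear speed of blank above 0.35 m/s).
It also fails if it takes over 53 s, if anything falls off the work surface, if the arm or the gripper's body presses on something with over 40 N, if the wrist force passes 120 N, or if a joint passes its speed limit or range.

## Working session

There is one attempt and no reset: what is moved stays moved. The work goes in short steps, Python scripts to look and compute and a tool call to move; the robot and the scene stay as the last step left them, time stands still between calls to the robot, and variables do not carry over. Pictures are saved under pics/ and viewed, and the job is handed in when it is done.

Besides the shell and the picture viewer there is one more tool, called after ">>>" as a command line: name --argument value ..., lists and objects as JSON in quotes. carry_out: Moves the arm, as the interface text tells. Its arguments: {"type":"object","properties":{"motion":{"type":"array"},"force":{"type":"number"}},"required":["motion"]}

```bash
ls; mkdir -p pics; python3 - <<'E'
from bench import arm
import cv2,numpy as np,pickle
o=arm.get_obs(); print(o)
for n in ['side','top']:
    c=arm.read_camera(n); cv2.imwrite(f'pics/{n}0.png',c['color']); pickle.dump(c,open(f'{n}0.pkl','wb'))
    print(n,c['intrinsics'],c['R'],c['t'], -np.array(c['R']).T@c['t'])
E
```

```text
pics
{'t': 0.0, 'q': array([-1.33022563e+00,  3.26948094e-01, -1.93572717e-01,  1.05200688e+00,
        1.28274314e-05,  1.43659291e+00]), 'dq': array([ 0.00103776, -0.00015846,  0.00075064,  0.00201127, -0.00123061,
        0.00023039]), 'effort': array([ 9.06858022e-04, -4.43401015e+01,  2.62442189e+01,  1.55947404e-02,
        3.29401803e-05, -3.89174586e-07]), 'ee_pos': array([ 0.20120787, -0.51125321,  0.23050378]), 'ee_rot': array([-3.08489775e+00, -5.84932388e-01,  1.24381664e-04]), 'force': array([ 0.58736649, -0.39708744, -0.42611012]), 'moment': array([-0.03220689,  0.01400073,  0.04637455]), 'finger_gap': 0.08552487694409046}
side [[411.15711542   0.         322.70866429]
 [  0.         411.15711542 204.77121808]
 [  0.           0.           1.        ]] [[-0.92251634 -0.38538206  0.02107758]
 [-0.27506758  0.61817638 -0.73633945]
 [ 0.27074236 -0.68508294 -0.67628392]] [0.49861751 0.23187248 0.82095503] [0.3014961  0.61124244 0.71542589]
top [[473.91723108   0.         322.10491438]
 [  0.         473.91723108 193.08443917]
 [  0.           0.           1.        ]] [[-0.03322321 -0.9994464  -0.00176656]
 [-0.97834411  0.03288295 -0.20435636]
 [ 0.20430132 -0.00506107 -0.97889497]] [-0.00459809  0.55713835  0.92359813] [ 0.35622794 -0.0182415   1.0179522 ]
```

View pics/side0.png

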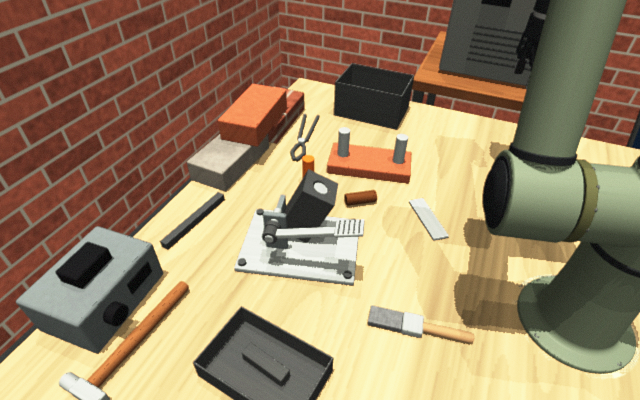

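View pics/top0.png

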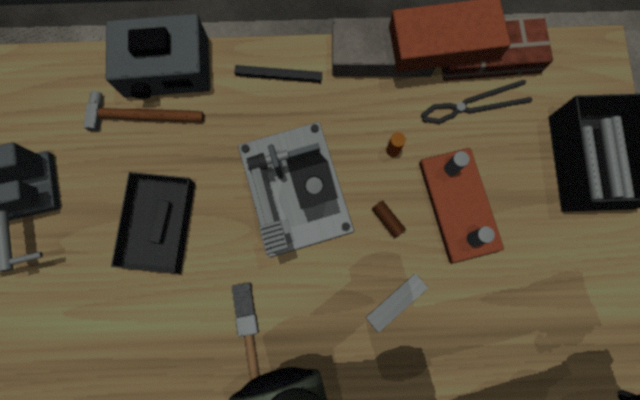

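```bash
python3 - <<'E'
import cv2,pickle
t=pickle.load(open('top0.pkl','rb'))['color'];s=pickle.load(open('side0.pkl','rb'))['color']
cv2.imwrite('pics/t_fix.png',cv2.resize(t[110:270,220:370],None,fx=3.7,fy=3.7,interpolation=2))
cv2.imwrite('pics/t_br.png',cv2.resize(t[130:280,400:520],None,fx=4,fy=4,interpolation=2))
cv2.imwrite('pics/s_all.png',cv2.resize(s[115:290,225:425],None,fx=3.4,fy=3.4,interpolation=2))
E
```

```text
(no output)
```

View pics/t_fix.png

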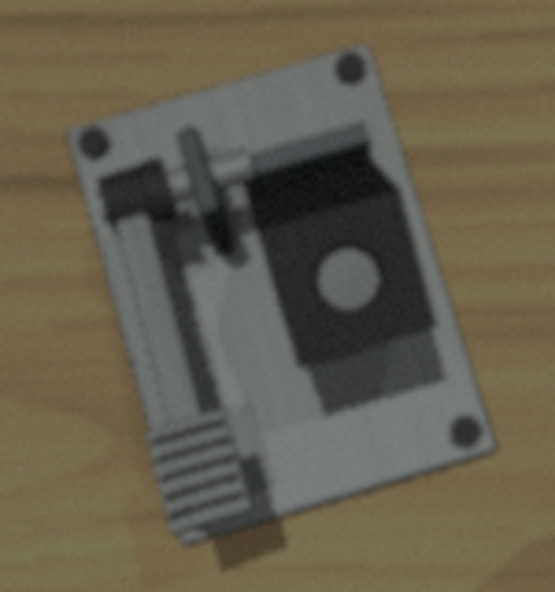

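View pics/t_br.png

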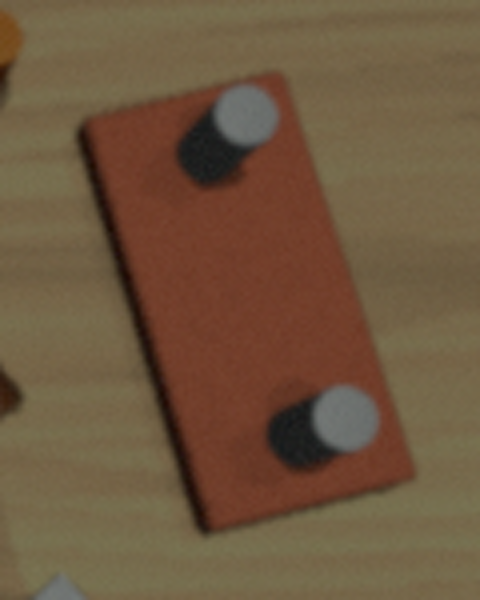

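View pics/s_all.png

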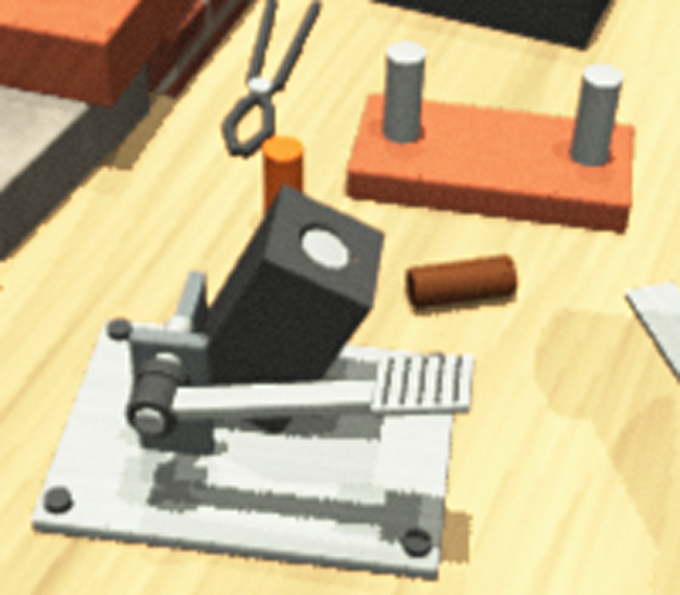

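```bash
cat > h.py <<'E'
import numpy as np,cv2,pickle
def ray(c,u,v):
    K=np.array(c['intrinsics']);R=np.array(c['R']);t=np.array(c['t'])
    d=R.T@np.linalg.inv(K)@np.array([u,v,1.]); return -R.T@t,d/np.linalg.norm(d)
def plane(c,u,v,z):
    o,d=ray(c,u,v); return o+d*(z-o[2])/d[2]
def tri(c1,p1,c2,p2):
    o1,d1=ray(c1,*p1);o2,d2=ray(c2,*p2)
    s=np.linalg.lstsq(np.stack([d1,-d2],1),o2-o1,rcond=None)[0]
    a=o1+s[0]*d1;b=o2+s[1]*d2; return (a+b)/2,np.linalg.norm(a-b)
def proj(c,X):
    x=np.array(c['R'])@X+np.array(c['t']); x=np.array(c['intrinsics'])@x; return x[:2]/x[2]
def load(n): return pickle.load(open(n+'.pkl','rb'))
def blob(mask,box,n=1):
    x0,y0,x1,y1=box; m=np.zeros_like(mask);m[y0:y1,x0:x1]=mask[y0:y1,x0:x1]
    k,l,st,ce=cv2.connectedComponentsWithStats(m.astype(np.uint8))
    idx=np.argsort(-st[1:,4])[:n]+1
    return [(ce[i].round(2),st[i].tolist()) for i in idx]
E
python3 - <<'E'
from h import *
T=load('top0');S=load('side0')
gt=cv2.cvtColor(T['color'],6);gs=cv2.cvtColor(S['color'],6)
for y,x in [(185,314),(185,325),(160,458),(150,300),(235,483),(210,450)]: print('T',y,x,T['color'][y,x],gt[y,x])
for y,x in [(188,320),(195,325),(129,344),(138,401),(145,344),(260,330)]: print('S',y,x,S['color'][y,x],gs[y,x])
def sat(c): h=cv2.cvtColor(c,cv2.COLOR_BGR2HSV); return h
m=(gt>85)
bt=blob(m,(300,170,330,200)); print(bt)
hs=sat(T['color']); m2=(hs[...,1]<70)&(gt>85)
d1=blob(m2,(440,145,475,180));d2=blob(m2,(465,220,500,250));print(d1,d2)
hs2=sat(S['color']);
bs=blob(gs>120,(310,178,332,199));print(bs)
m3=(hs2[...,1]<60)&(gs>195)
e1=blob(m3,(335,122,355,140));e2=blob(m3,(390,128,412,146));print(e1,e2)
E
```

```text
T 185 314 [ 98 100  98] 99
T 185 325 [42 42 42] 42
T 160 458 [113 117 112] 115
T 150 300 [79 78 75] 77
T 235 483 [112 114 110] 113
T 210 450 [ 45  66 116] 79
S 188 320 [228 236 234] 234
S 195 325 [88 95 92] 93
S 129 344 [236 243 240] 241
S 138 401 [239 245 243] 244
S 145 344 [ 97 105 103] 103
S 260 330 [216 228 226] 226
[(array([313.63, 184.94]), [307, 178, 15, 15, 181])]
[(array([461.21, 158.21]), [454, 151, 16, 15, 182])] [(array([486.19, 234.11]), [479, 226, 16, 17, 198])]
[(array([320.44, 187.97]), [314, 182, 14, 13, 124])]
[(array([343.98, 129.57]), [339, 127, 11, 6, 58])] [(array([402.05, 136.32]), [396, 133, 13, 7, 65])]
```

```bash
python3 - <<'E'
from h import *
T=load('top0');S=load('side0')
np.set_printoptions(precision=4,suppress=True)
print('blanktop',tri(T,(313.63,184.94),S,(320.44,187.97)))
a=plane(T,461.21,158.21,.112);b=plane(T,486.19,234.11,.112)
print('far?',a,tri(T,(461.21,158.21),S,(343.98,129.57)),'\n',b,tri(T,(486.19,234.11),S,(402.05,136.32)))
print('mid',(a+b)/2,np.linalg.norm(a-b),np.degrees(np.arctan2(*(a-b)[1::-1])))
a=plane(S,343.98,129.57,.112);b=plane(S,402.05,136.32,.112)
print('mid side',(a+b)/2,np.linalg.norm(a-b),np.degrees(np.arctan2(*(a-b)[1::-1])))
h=cv2.cvtColor(T['color'],cv2.COLOR_BGR2HSV)
m=((h[...,1]>120)&(h[...,0]<14)).astype(np.uint8); m[:, :415]=0;m[:,510:]=0;m[:140]=0;m[270:]=0
m=cv2.morphologyEx(m,cv2.MORPH_CLOSE,np.ones((25,25)))
r=cv2.minAreaRect(np.argwhere(m>0)[:,::-1].astype(np.float32)); 
P=[plane(T,*p,.032) for p in cv2.boxPoints(r)]; print('brick',np.mean(P,0),[np.linalg.norm(P[i]-P[i-1]).round(4) for i in range(4)],P)
# plate corners
f=lambda x,y:((x+.5)/3.7-.5+220,(y+.5)/3.7-.5+110)
C=[f(70,130),f(365,45),f(495,450)]
for z in (.008,.012):
    Q=[plane(T,*c,z) for c in C]; d=Q[0]-Q[1]; e=Q[1]-Q[2]
    print(z,Q,np.linalg.norm(d),np.linalg.norm(e),np.degrees(np.arctan2(-d[0],d[1])),np.degrees(np.arctan2(e[1],e[0])))
# screws
for p in [(95,143),(350,68),(465,432)]:
    print(plane(T,*f(*p),.015))
# block top edges top view
for p in [(262,232),(402,193),(433,328),(302,365)]: print('blk',f(*p),proj(T,np.zeros(3)))
E
```

```text
blanktop (array([ 0.5528, -0.0075,  0.1508]), np.float64(0.0010309801171694151))
far? [ 0.6066 -0.3009  0.112 ] (array([ 0.6062, -0.3006,  0.113 ]), np.float64(0.0002108275250670557)) 
 [ 0.4544 -0.3346  0.112 ] (array([ 0.4539, -0.3344,  0.1127]), np.float64(0.0009673550501790221))
mid [ 0.5305 -0.3177  0.112 ] 0.15588437102093086 12.512840156206298
mid side [ 0.5301 -0.3188  0.112 ] 0.15667934105949308 12.33639598913986
brick [ 0.5299 -0.3146  0.032 ] [np.float64(0.2325), np.float64(0.123), np.float64(0.2345), np.float64(0.1173)] [array([ 0.6269, -0.2307,  0.032 ]), array([ 0.661 , -0.3488,  0.032 ]), array([ 0.4313, -0.3961,  0.032 ]), array([ 0.4004, -0.2829,  0.032 ])]
0.008 [array([0.683 , 0.1587, 0.008 ]), array([ 0.7309, -0.0203,  0.008 ]), array([ 0.4813, -0.0877,  0.008 ])] 0.18530004230846583 0.2584986815218996 14.972965473002043 15.106965568896676
0.012 [array([0.6817, 0.158 , 0.012 ]), array([ 0.7294, -0.0203,  0.012 ]), array([ 0.4808, -0.0874,  0.012 ])] 0.18456614602225624 0.25747487591454205 14.972965473002029 15.10696556889667
[0.6722 0.1425 0.015 ]
[ 0.714  -0.0108  0.015 ]
[ 0.4914 -0.0704  0.015 ]
blk (290.44594594594594, 172.33783783783784) [319.7455 478.9636]
blk (328.28378378378375, 161.7972972972973) [319.7455 478.9636]
blk (336.6621621621622, 198.28378378378378) [319.7455 478.9636]
blk (301.2567567567568, 208.28378378378378) [319.7455 478.9636]
```

```bash
python3 - <<'E'
from h import *
T=load('top0');S=load('side0')
np.set_printoptions(precision=4,suppress=True)
f=lambda p:((p[0]+.5)/3.7-.5+220,(p[1]+.5)/3.7-.5+110)
g=lambda p:((p[0]+.5)/3.4-.5+225,(p[1]+.5)/3.4-.5+115)
b=plane(T,313.63,184.94,.1525); print('blanktop',b)
yaw=np.radians(15.05);c,s=np.cos(yaw),np.sin(yaw)
R=np.array([[c,-s,0],[s,c,0],[0,0,1]])
O=b-R@np.array([-.0338,0,.1525]);print('O',O)
print('pivot',O+R@[.055,.1,.1])
for n,p,q in [('A',(150,430),(378,355)),('A2',(150,430),(372,410)),('B',(225,413),(378,355)),('C',(248,513),(473,353)),('D',(175,535),(468,412)),('ctr',(200,478),(423,383))]:
    X,e=tri(T,f(p),S,g(q)); print(n,X,e,'fix',R.T@(X-O))
E
```

```text
blanktop [ 0.553  -0.0074  0.1525]
O [ 0.5856  0.0014 -0.    ]
pivot [0.6127 0.1123 0.1   ]
A [0.4779 0.0906 0.1753] 0.0040619513638609096 fix [-0.0808  0.1141  0.1753]
A2 [0.4808 0.0952 0.1356] 0.0014652039703569374 fix [-0.0768  0.1178  0.1356]
B [0.4898 0.0571 0.1406] 0.0032455739257980835 fix [-0.078   0.0786  0.1406]
C [0.4371 0.0453 0.1529] 0.0015881513890807282 fix [-0.132   0.0809  0.1529]
D [0.4276 0.0823 0.1439] 0.00020067258933815292 fix [-0.1316  0.1191  0.1439]
ctr [0.4572 0.0699 0.1426] 0.0033513840910340802 fix [-0.1062  0.0995  0.1426]
```

>>> carry_out --motion '[0, 0, 3.03, 25.4, 58.1, -4, 0, 0, 0, 3.03, 25.4, 58.1, -4, 0, 0, 0, 3.03, 25.4, 58.1, -4, 0, 0, 0, 3.03, 25.4, 58.1, -4, 0, 0, 0, 3.03, 25.4, 58.1, -4, 0, 0, 0, 3.03, 25.4, 58.1, -4, 0, 0, 0, 3.03, 25.4, 58.1, -4, 0, 0, 0, 3.03, 25.4, 58.1, -4, 0, 0, 0, 3.03, 25.4, 58.1, -4, 0, 0, 0, 3.03, 25.4, 58.1, -4, 0, 0, 0, 3.03, 25.4, 58.1, -4, 0, 0, 0, 3.03, 25.4, 58.1, -4, 0]'

```text
t: 1.1
ee_pos: [0.4014, -0.0525, 0.1997]
ee_rot: [1.852, 2.538, 0.0]
force: [0.3, -0.6, 0.9]
finger_gap: -0.0
```

```bash
python3 - <<'E'
from bench import arm
import numpy as np
from scipy.spatial.transform import Rotation as Ro
np.set_printoptions(precision=4,suppress=True)
o=arm.get_obs();print(o['t'],o['q'],o['ee_pos'],o['finger_gap'],o['force']);print(Ro.from_rotvec(o['ee_rot']).as_matrix())
E
```

```text
1.1 [-0.3129  0.0842 -0.589   0.8973 -0.0001  0.9479] [ 0.4014 -0.0525  0.1997] -3.189407898935294e-05 [ 0.2529 -0.6086  0.876 ]
[[-0.3051  0.9523  0.0002]
 [ 0.9523  0.3051 -0.0001]
 [-0.0002  0.0001 -1.    ]]
```

>>> carry_out --motion '[0, 0, 1.523, 5.4, 12.25, -2, 0, 0, 0, 1.523, 5.4, 12.25, -2, 0, 0, 0, 1.523, 5.4, 12.25, -2, 0, 0, 0, 1.523, 5.4, 12.25, -2, 0, 0, 0, 1.523, 5.4, 12.25, -2, 0, 0, 0, 1.523, 5.4, 12.25, -2, 0, 0, 0, 1.523, 5.4, 12.25, -2, 0, 0, 0, 1.523, 5.4, 12.25, -2, 0, 0, 0, 1.523, 5.4, 12.25, -2, 0, 0, 0, 1.523, 5.4, 12.25, -2, 0, 0, 0, 1.523, 5.4, 12.25, -2, 0, 0, 0, 1.523, 5.4, 12.25, -2, 0, 0, 0, 1.523, 5.4, 12.25, -2, 0, 0, 0, 1.523, 5.4, 12.25, -2, 0]'

```text
t: 2.27
ee_pos: [0.455, 0.0679, 0.1796]
ee_rot: [0.398, -3.116, -0.0]
force: [0.3, -0.0, 0.0]
finger_gap: -0.0
```

```bash
cat > st.py <<'E'
from bench import arm
import numpy as np,cv2,pickle,sys
from scipy.spatial.transform import Rotation as Ro
np.set_printoptions(precision=4,suppress=True)
o=arm.get_obs();print(o['t'],o['q'],o['ee_pos'],o['finger_gap'],o['force']);print(Ro.from_rotvec(o['ee_rot']).as_matrix())
if len(sys.argv)>1:
    for n in ['side','top']:
        c=arm.read_camera(n); pickle.dump(c,open(f'{n}{sys.argv[1]}.pkl','wb'))
        I=c['color'];cv2.imwrite(f'pics/{n}{sys.argv[1]}.png',I)
        if n=='side': cv2.imwrite(f'pics/{n}{sys.argv[1]}c.png',cv2.resize(I[90:290,225:425],None,fx=3,fy=3,interpolation=2))
E
python3 st.py 1
```

```text
2.2667 [-0.0125  0.2073 -0.4971  0.867   0.     -0.2669] [0.455  0.0679 0.1796] -4.378326873340986e-05 [ 0.2704 -0.0422  0.0284]
[[-0.9678 -0.2516 -0.0006]
 [-0.2516  0.9678  0.    ]
 [ 0.0006  0.0002 -1.    ]]
```

View pics/side1c.png

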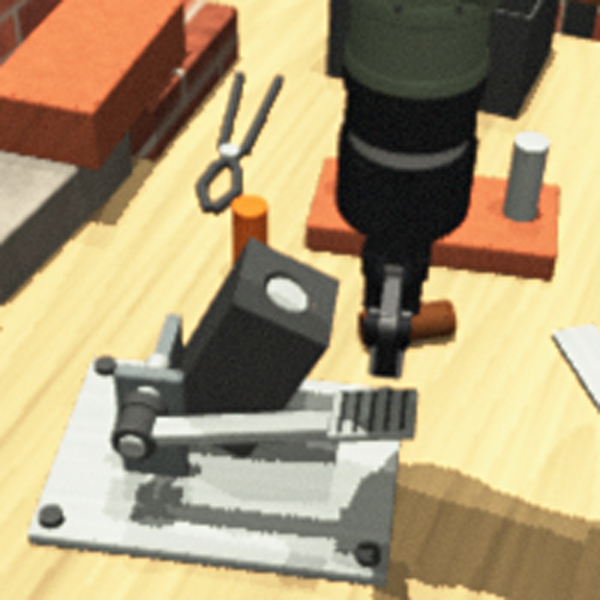

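>>> carry_out --motion '[0, 0, 0, 0, 0.2, -1.5, 0, 0, 0, 0, 0, 0.2, -3, 0, 0, 0, 0, 0, 0.2, -3.5, 0, 0, 0, 0, 0, 0.2, -4, 0, 0, 0, 0, 0, 0.2, -4.5, 0, 0, 0, 0, 0, 0.2, -5, 0, 0, 0, 0, 0, 0.2, -5, 0]'

```text
t: 2.95
ee_pos: [0.4542, 0.0696, 0.1297]
ee_rot: [0.399, -3.114, 0.001]
force: [-0.4, 0.3, 0.8]
finger_gap: -0.0
```

```bash
python3 st.py
```

```text
2.95 [-0.0083  0.2655 -0.5669  0.7403 -0.0008 -0.263 ] [0.4542 0.0696 0.1297] -2.447996955441136e-05 [-0.4005  0.2577  0.7645]
[[-0.9677 -0.252  -0.002 ]
 [-0.252   0.9677 -0.0007]
 [ 0.0021 -0.0002 -1.    ]]
```

>>> carry_out --motion '[0, 0, 0, 0, 0, -0.5, 0, 0, 0, 0, 0, 0, -1, 0, 0, 0, 0, 0, 0, -1.5, 0, 0, 0, 0, 0, 0, -2, 0, 0, 0, 0, 0, 0, -2.5, 0, 0, 0, 0, 0, 0, -3, 0]'

```text
t: 3.45
ee_pos: [0.4528, 0.0692, 0.0998]
ee_rot: [0.398, -3.112, 0.002]
force: [-7.5, -2.6, 9.7]
finger_gap: 0.0001
```

```bash
python3 st.py 2
```

```text
3.45 [-0.0084  0.3056 -0.6045  0.665  -0.0019 -0.2631] [0.4528 0.0692 0.0998] 5.188392441254023e-05 [-7.4927 -2.5928  9.6651]
[[-0.9677 -0.2519 -0.0044]
 [-0.2519  0.9677 -0.0018]
 [ 0.0047 -0.0007 -1.    ]]
```

View pics/side2c.png

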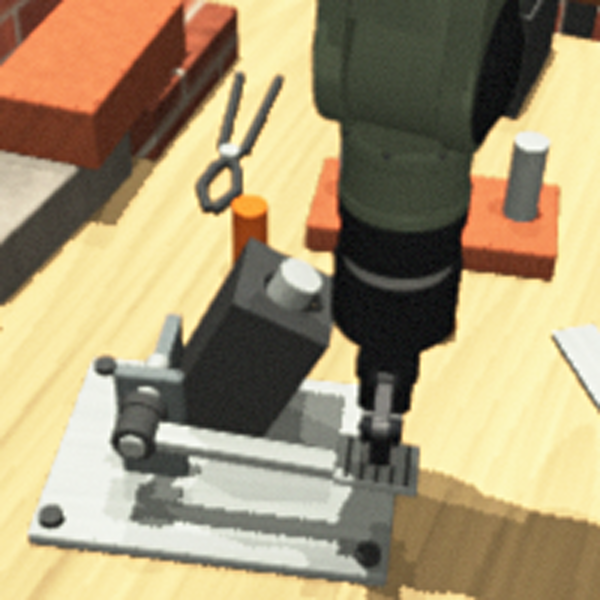

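>>> carry_out --motion '[0, 0, 0, 0, 0, -0.5, 0, 0, 0, 0, 0, 0, -1, 0, 0, 0, 0, 0, 0, -1.5, 0, 0, 0, 0, 0, 0, -2, 0, 0, 0, 0, 0, 0, -2.3, 0, 0, 0, 0, 0, 0, -2.6, 0]'

```text
t: 4.05
ee_pos: [0.4559, 0.07, 0.0746]
ee_rot: [-0.4, 3.115, 0.0]
force: [-1.9, -0.0, 10.3]
finger_gap: 0.0
```

>>> carry_out --motion '[0, 0, 0, 0, 0, -0.2, 0, 0, 0, 0, 0, 0, -0.4, 0]'

```text
t: 4.22
ee_pos: [0.4565, 0.0701, 0.0708]
ee_rot: [-0.399, 3.114, 0.001]
force: [-1.6, 1.0, 10.0]
finger_gap: -0.0001
```

>>> carry_out --motion '[0, 0, 0, 0, 0, -0.2, 0, 0, 0, 0, 0, 0, -0.4, 0]'

```text
t: 4.38
ee_pos: [0.4572, 0.0703, 0.0671]
ee_rot: [-0.399, 3.112, 0.001]
force: [1.3, 1.0, 10.2]
finger_gap: -0.0001
```

>>> carry_out --motion '[0, 0, 0, 0, 0, -0.2, 0, 0, 0, 0, 0, 0, -0.3, 0]'

```text
t: 4.55
ee_pos: [0.4578, 0.0704, 0.0643]
ee_rot: [-0.399, 3.111, 0.001]
force: [-1.1, 1.9, 14.9]
finger_gap: -0.0002
```

>>> carry_out --motion '[0, 0, 0, 0, 0, -0.15, 0, 0, 0, 0, 0, 0, -0.3, 0]'

```text
t: 4.72
ee_pos: [0.4583, 0.0704, 0.0624]
ee_rot: [-0.4, 3.11, 0.001]
force: [-4.8, 1.5, 29.6]
finger_gap: -0.0
```

>>> carry_out --motion '[0, 0, 0, 0, 0, -0.05, 0, 0, 0, 0, 0, 0, -0.05, 0]'

```text
t: 4.88
ee_pos: [0.4583, 0.0704, 0.0624]
ee_rot: [-0.4, 3.11, 0.001]
force: [-3.4, 0.1, 26.5]
finger_gap: 0.0001
```

```bash
python3 st.py 3
```

```text
4.8833 [-0.0078  0.3645 -0.6419  0.5582  0.0013 -0.2634] [0.4583 0.0704 0.0624] 8.908525647053874e-05 [-3.3741  0.0794 26.5376]
[[-0.9675 -0.2528  0.0062]
 [-0.2528  0.9675  0.0012]
 [-0.0063 -0.0004 -1.    ]]
```

View pics/side3c.png

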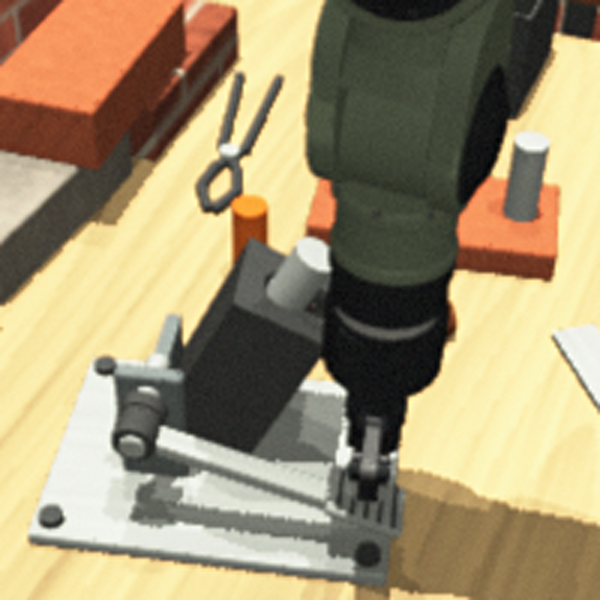

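>>> carry_out --motion '[0, 0, 0, 0, 0, 3, 0, 0, 0, 0, 0, 0, 7, 0.5, 0, 0, 0, 0, 0, 11, 1, 0, 0, 0, 0, 0, 15, 1, 0, 0, 0, 0, -2, 19, 1, 0, 0, 0, 0, -2, 19, 1]'

```text
t: 5.48
ee_pos: [0.4593, 0.0485, 0.2564]
ee_rot: [-0.397, 3.105, -0.005]
force: [2.3, -0.0, 0.0]
finger_gap: 0.0606
```

```bash
python3 st.py 4
```

```text
5.4833 [-0.0543  0.1359 -0.3757  1.0474 -0.001  -0.3088] [0.4593 0.0485 0.2564] 0.06055890251296866 [ 2.2916 -0.0377  0.0487]
[[-0.9677 -0.2517  0.0117]
 [-0.2518  0.9678 -0.0016]
 [-0.011  -0.0045 -0.9999]]
```

View pics/side4c.png

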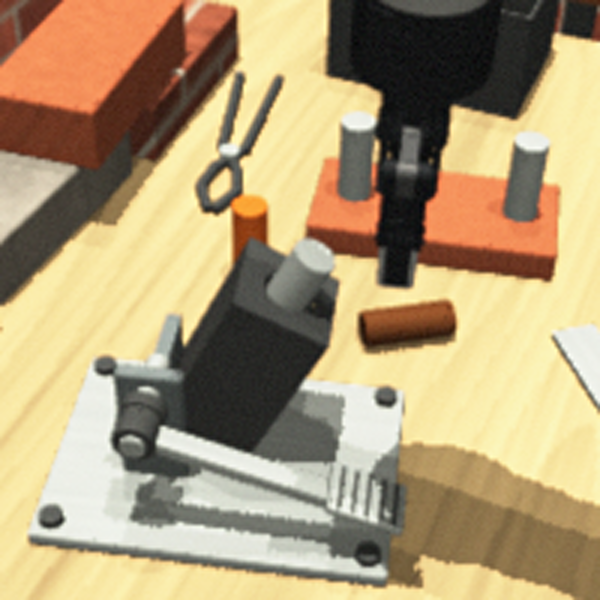

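View pics/top4.png

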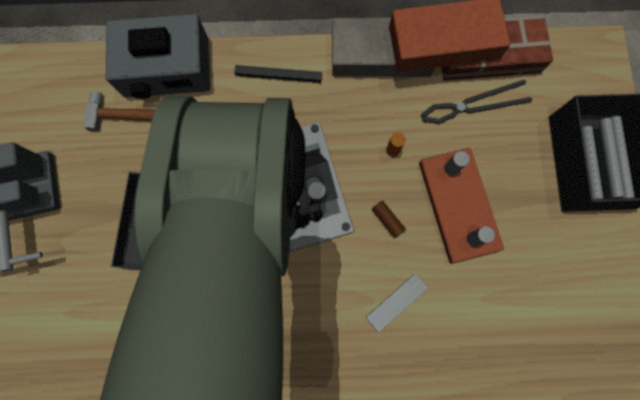

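```bash
python3 - <<'E'
from h import *
np.set_printoptions(precision=4,suppress=True)
T=load('top4');S=load('side4');P=np.array([.5359,-.0120,.1906])
print(proj(T,P),proj(S,P))
gt=cv2.cvtColor(T['color'],6);gs=cv2.cvtColor(S['color'],6)
for th in (75,85,95): print(blob(gt>th,(300,172,332,205),2))
for th in (180,200): print(blob(gs>th,(315,165,345,190),2))
c=blob(gt>85,(300,172,332,205))[0][0]; d=blob(gs>200,(315,165,345,190))[0][0]
print(tri(T,c,S,d))
E
```

```text
[316.0893 189.445 ] [328.9745 173.984 ]
[(array([316.32, 189.62]), [308, 182, 18, 16, 228]), (array([329.3, 203.2]), [327, 202, 5, 3, 10])]
[(array([316.37, 189.64]), [309, 182, 16, 16, 201]), (array([331., 173.]), [331, 172, 1, 3, 3])]
[(array([316.5 , 189.12]), [309, 183, 16, 13, 153]), (array([331., 172.]), [331, 172, 1, 1, 1])]
[(array([330.85, 175.58]), [315, 165, 30, 25, 306])]
[(array([323.44, 170.93]), [315, 165, 20, 15, 147]), (array([340.42, 181.89]), [334, 175, 11, 15, 112])]
(array([ 0.5412, -0.0112,  0.195 ]), np.float64(0.013166413935435663))
```

```bash
cat > goal.py <<'E'
from bench import arm
import numpy as np,sys
from scipy.spatial.transform import Rotation as Ro
np.set_printoptions(precision=4,suppress=True)
yaw=np.radians(15.05);c,s=np.cos(yaw),np.sin(yaw)
ax=np.array([-.4226*c,-.4226*s,.9063]);F=np.array([.5856,.0014,.08])
def tool(zt,yt):
    zt=zt/np.linalg.norm(zt);yt=yt-zt*(yt@zt);yt/=np.linalg.norm(yt);return np.stack([np.cross(yt,zt),yt,zt],1)
def delta(Rg,p):
    o=arm.get_obs();Rc=Ro.from_rotvec(o['ee_rot']).as_matrix()
    print('t',o['t'],'F',o['force'],'gap',o['finger_gap'],'pos',o['ee_pos'],'q',o['q'])
    print('turn',Ro.from_matrix(Rg@Rc.T).as_rotvec(),'shift cm',(np.array(p)-o['ee_pos'])*100)
RG=tool(-ax,np.array([-s,c,0]))
E
python3 - <<'E'
from goal import *
delta(RG,F+.165*ax)
E
```

```text
t 5.5833 F [ 0.4206 -0.3578 -0.3001] gap 0.07421670810070023 pos [0.4569 0.0494 0.2513] q [-0.0532  0.1404 -0.3838  1.0416  0.0002 -0.3076]
turn [ 0.1116 -0.4169  0.0084] shift cm [ 6.1378 -6.6154 -2.1728]
```

>>> carry_out --motion '[0.028, -0.105, 0, 1.6, -1.7, 0.5, 1, 0.056, -0.21, 0, 3, -3.3, 0, 1, 0.084, -0.315, 0.005, 4.6, -5, -1, 1, 0.112, -0.418, 0.008, 6.1, -6.6, -2.2, 1, 0.112, -0.418, 0.008, 6.1, -6.6, -2.2, 1, 0.112, -0.418, 0.008, 6.1, -6.6, -2.2, 1, 0.112, -0.418, 0.008, 6.1, -6.6, -2.2, 1]'

```text
t: 6.17
ee_pos: [0.5156, -0.0156, 0.2266]
ee_rot: [-0.357, 2.691, 0.082]
force: [0.2, 0.2, 0.1]
finger_gap: 0.0851
```

```bash
python3 - <<'E'
from goal import *
delta(RG,F+.165*ax)
print('to grasp'); delta(RG,F+.088*ax)
E
python3 st.py 5
```

```text
t 6.1667 F [0.1906 0.1969 0.0865] gap 0.0850805791514632 pos [ 0.5156 -0.0156  0.2266] q [-0.3112 -0.0027 -0.7053  0.5023  0.2309 -0.532 ]
turn [-0.0009 -0.0069 -0.0016] shift cm [ 0.2639 -0.1138  0.292 ]
to grasp
t 6.1667 F [0.1906 0.1969 0.0865] gap 0.0850805791514632 pos [ 0.5156 -0.0156  0.2266] q [-0.3112 -0.0027 -0.7053  0.5023  0.2309 -0.532 ]
turn [-0.0009 -0.0069 -0.0016] shift cm [ 3.4063  0.7311 -6.6865]
6.1667 [-0.3112 -0.0027 -0.7053  0.5023  0.2309 -0.532 ] [ 0.5156 -0.0156  0.2266] 0.0850805791514632 [0.1906 0.1969 0.0865]
[[-0.8778 -0.2612  0.4016]
 [-0.2364  0.9653  0.1112]
 [-0.4167  0.0026 -0.909 ]]
```

View pics/side5c.png

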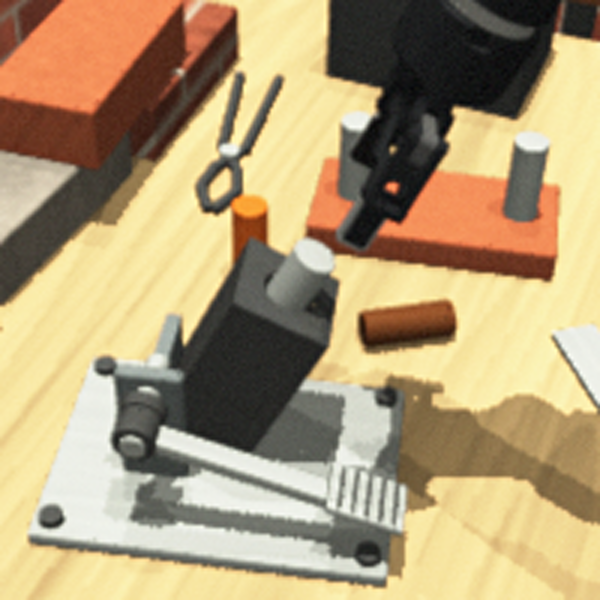

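>>> carry_out --motion '[0, -0.007, -0.002, 0.3, -0.1, 0.3, 1, 0, -0.007, -0.002, 1, 0.1, -1.4, 1, 0, -0.007, -0.002, 1.7, 0.3, -3, 1, 0, -0.007, -0.002, 2.3, 0.45, -4.3, 1, 0, -0.007, -0.002, 2.8, 0.6, -5.4, 1, 0, -0.007, -0.002, 3.2, 0.7, -6.3, 1, 0, -0.007, -0.002, 3.4, 0.7, -6.7, 1, 0, -0.007, -0.002, 3.4, 0.7, -6.7, 1, 0, -0.007, -0.002, 3.4, 0.7, -6.7, 1]'

```text
t: 7.02
ee_pos: [0.5507, -0.0087, 0.1607]
ee_rot: [-0.355, 2.681, 0.078]
force: [-0.0, 0.8, 0.7]
finger_gap: 0.0855
```

```bash
python3 - <<'E'
from goal import *
print('to grasp'); delta(RG,F+.088*ax)
E
python3 st.py 6
```

```text
to grasp
t 7.0167 F [-0.0057  0.8255  0.735 ] gap 0.0855277135217305 pos [ 0.5507 -0.0087  0.1607] q [-0.2713  0.1434 -0.7508  0.2914  0.2176 -0.4922]
turn [ 0.0003  0.0036 -0.0006] shift cm [-0.1045  0.0493 -0.0977]
7.0167 [-0.2713  0.1434 -0.7508  0.2914  0.2176 -0.4922] [ 0.5507 -0.0087  0.1607] 0.0855277135217305 [-0.0057  0.8255  0.735 ]
[[-0.8736 -0.2602  0.4113]
 [-0.236   0.9655  0.1097]
 [-0.4256 -0.0013 -0.9049]]
```

View pics/side6c.png

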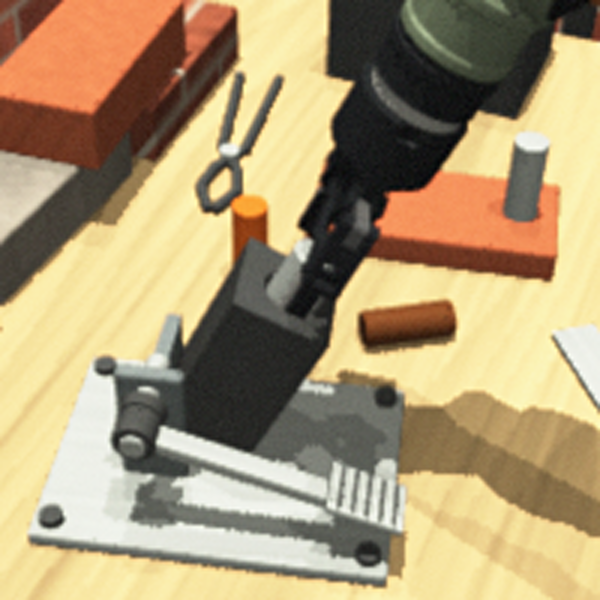

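```bash
python3 - <<'E'
from goal import *
from h import *
S=load('side6')
o=arm.get_obs();R=Ro.from_rotvec(o['ee_rot']).as_matrix();p=o['ee_pos']
for n,q in [('tcp',[0,0,0]),('tip+y',[0,.043,-.013]),('tip+y outer',[0,.057,-.013]),('grasp+y',[0,.043,-.032]),('tip+x',[.011,.043,-.013])]:
    print(n,(proj(S,p+R@np.array(q))-[225,90])*3)
for d in (.083,.102,.122): print(d,(proj(S,F+d*ax)-[225,90])*3)
E
python3 - <<'E'
import cv2
I=cv2.imread('pics/side6.png');cv2.imwrite('pics/s6z.png',cv2.resize(I[150:210,290:370],None,fx=8,fy=8,interpolation=2))
I=cv2.imread('pics/top6.png');cv2.imwrite('pics/t6z.png',cv2.resize(I[140:240,260:380],None,fx=5,fy=5,interpolation=2))
E
```

```text
tcp [289.466  281.9167]
tip+y [289.3471 309.8198]
tip+y outer [286.4991 323.5395]
grasp+y [301.9794 291.4657]
tip+x [303.8697 316.5961]
0.083 [287.2922 289.1294]
0.102 [299.1644 271.329 ]
0.122 [312.0352 252.0314]
```

View pics/s6z.png

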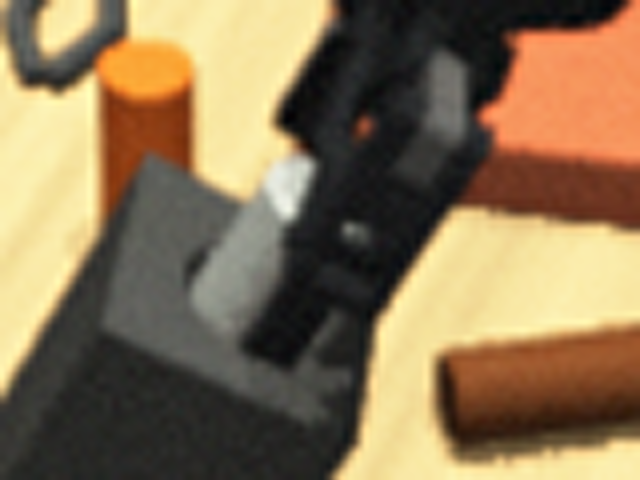

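View pics/t6z.png

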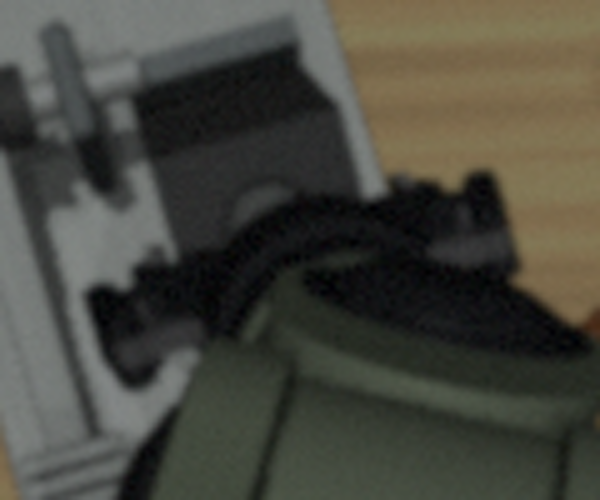

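>>> carry_out --motion '[0, 0.003, 0, 0.15, 0.1, 0, 1, 0, 0.003, 0, 0.15, 0.1, 0, 0.2, 0, 0.003, 0, 0.15, 0.1, 0, 0, 0, 0.003, 0, 0.15, 0.1, 0, 0, 0, 0.003, 0, 0.15, 0.1, 0, 0, 0, 0.003, 0, 0.15, 0.1, 0, 0, 0, 0.003, 0, 0.15, 0.1, 0, 0, 0, 0.003, 0, 0.15, 0.1, 0, 0, 0, 0.003, 0, 0.15, 0.1, 0, 0]' --force 60

```text
t: 7.87
ee_pos: [0.5517, -0.0077, 0.1605]
ee_rot: [-0.355, 2.684, 0.079]
force: [-2.7, 3.1, 5.7]
finger_gap: 0.0308
```

```bash
python3 - <<'E'
from goal import *
print('to grasp'); delta(RG,F+.088*ax)
E
```

```text
to grasp
t 7.8667 F [-2.7149  3.0725  5.6518] gap 0.030794317152912646 pos [ 0.5517 -0.0077  0.1605] q [-0.2682  0.1465 -0.7463  0.2953  0.2164 -0.489 ]
turn [-0.0005  0.0006 -0.0003] shift cm [-0.1995 -0.0573 -0.0741]
```

>>> carry_out --motion '[0, 0, 0, -0.2, -0.05, 0.45, 0, 0, 0, 0, -0.41, -0.11, 0.91, 0, 0, 0, 0, -0.82, -0.22, 1.81, 0, 0, 0, 0, -1.22, -0.33, 2.72, 0, 0, 0, 0, -1.63, -0.44, 3.62, 0, 0, 0, 0, -2.04, -0.55, 4.53, 0, 0, 0, 0, -2.45, -0.66, 5.44, 0, 0, 0, 0, -2.86, -0.77, 6.34, 0, 0, 0, 0, -3.27, -0.88, 7.25, 0, 0, 0, 0, -4.1, -1.1, 9.06, 0, 0, 0, 0, -4.1, -1.1, 9.06, 0, 0, 0, 0, -4.1, -1.1, 9.06, 0]'

```text
t: 8.87
ee_pos: [0.5104, -0.0198, 0.2507]
ee_rot: [-0.353, 2.685, 0.076]
force: [0.6, 0.2, -5.0]
finger_gap: 0.0304
```

```bash
python3 st.py 7
```

```text
8.8667 [-0.3248 -0.0421 -0.6785  0.5635  0.2344 -0.5421] [ 0.5104 -0.0198  0.2507] 0.030435557324205928 [ 0.6053  0.155  -5.0066]
[[-0.8756 -0.2582  0.4083]
 [-0.2347  0.9661  0.1076]
 [-0.4222 -0.0016 -0.9065]]
```

View pics/side7.png

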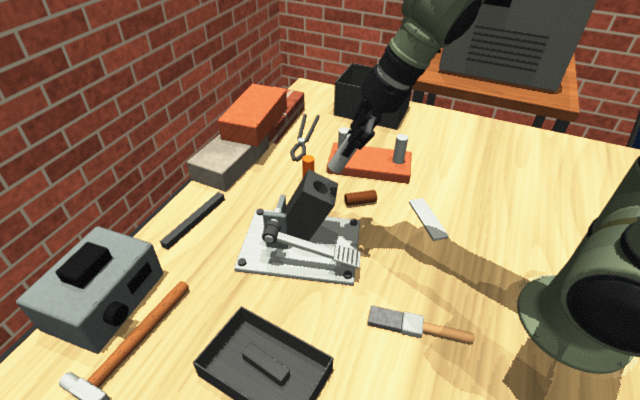

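```bash
python3 - <<'E'
from goal import *
b=np.radians(12.45)
delta(tool(np.array([0,0,-1.]),np.array([-np.sin(b),np.cos(b),0])),[.5303,-.318,.23])
E
```

```text
t 8.9667 F [ 0.0102 -0.0738 -5.3376] gap 0.03073863542861595 pos [ 0.51   -0.0192  0.2495] q [-0.3243 -0.0405 -0.6794  0.5631  0.2349 -0.5421]
turn [-0.1031  0.422  -0.0439] shift cm [  2.0338 -29.8789  -1.9509]
```

>>> carry_out --motion '[-0.01, 0.042, -0.004, 0, -1.5, 0.5, 0, -0.02, 0.084, -0.008, 0.2, -4, 0.5, 0, -0.03, 0.126, -0.013, 0.4, -6.5, 0.5, 0, -0.041, 0.168, -0.017, 0.6, -9, 0.4, 0, -0.052, 0.211, -0.022, 0.8, -11.5, 0.2, 0, -0.062, 0.253, -0.026, 1, -14, 0, 0, -0.072, 0.295, -0.03, 1.2, -16.5, -0.2, 0, -0.082, 0.337, -0.035, 1.4, -19, -0.5, 0, -0.093, 0.38, -0.04, 1.6, -21.5, -0.8, 0, -0.103, 0.422, -0.044, 1.8, -24, -1.2, 0, -0.103, 0.422, -0.044, 1.9, -26.5, -1.6, 0, -0.103, 0.422, -0.044, 2, -28.5, -2, 0, -0.103, 0.422, -0.044, 2, -29.9, -2, 0, -0.103, 0.422, -0.044, 2, -29.9, -2, 0, -0.103, 0.422, -0.044, 2, -29.9, -2, 0, -0.103, 0.422, -0.044, 2, -29.9, -2, 0]'

```text
t: 10.3
ee_pos: [0.5306, -0.3173, 0.2303]
ee_rot: [-0.342, 3.121, 0.002]
force: [-0.1, 0.6, -5.0]
finger_gap: 0.0309
```

```bash
python3 - <<'E'
from goal import *
b=np.radians(12.45)
delta(tool(np.array([0,0,-1.]),np.array([-np.sin(b),np.cos(b),0])),[.5303,-.318,.14])
E
python3 st.py 8
python3 - <<'E'
import cv2
I=cv2.imread('pics/side8.png');cv2.imwrite('pics/s8z.png',cv2.resize(I[60:200,310:430],None,fx=4.2,fy=4.2,interpolation=2))
E
```

```text
t 10.3 F [-0.0664  0.6403 -5.0478] gap 0.03091031313444469 pos [ 0.5306 -0.3173  0.2303] q [-0.6594  0.4541 -0.0021  1.1143  0.0024 -0.8776]
turn [-0.0017  0.0017 -0.0009] shift cm [-0.0331 -0.0708 -9.0346]
10.3 [-0.6594  0.4541 -0.0021  1.1143  0.0024 -0.8776] [ 0.5306 -0.3173  0.2303] 0.03091031313444469 [-0.0664  0.6403 -5.0478]
[[-0.9763 -0.2165  0.0017]
 [-0.2165  0.9763  0.0017]
 [-0.002   0.0013 -1.    ]]
```

View pics/s8z.png

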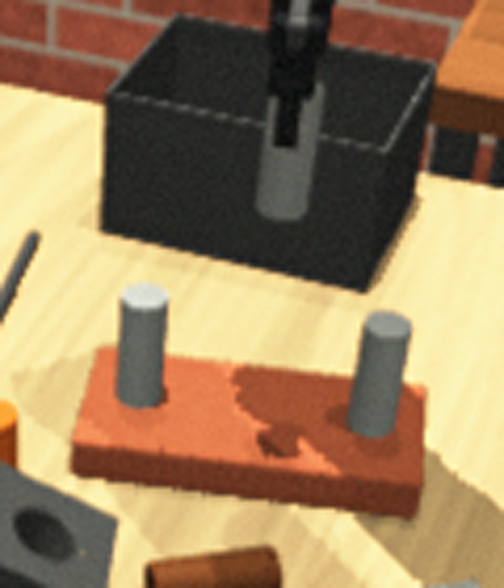

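View pics/top8.png

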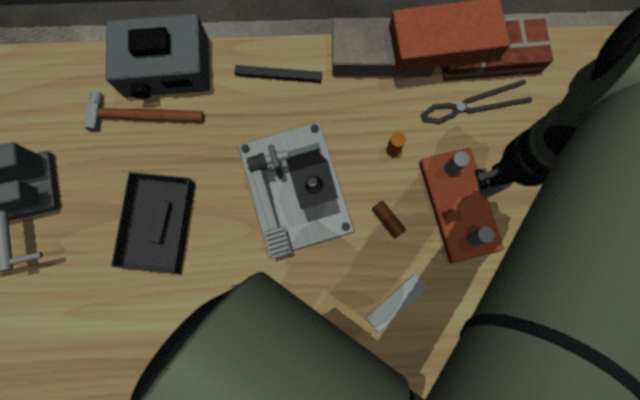

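```bash
python3 - <<'E'
from goal import *
from h import *
S=load('side8');I=S['color'];g=cv2.cvtColor(I,6)
f=lambda X:(proj(S,np.array(X))-[310,60])*4.2
for z in (.184,.211,.23,.264): print(z,f([.5306,-.3173,z]))
# per row edges of the blank (grey on black box)
for r in range(78,112,2): 
    xs=np.where((g[r,365:395]>50))[0]+365; print(r,g[r,366:392].tolist())
E
```

```text
0.184 [274.2899 206.8194]
0.211 [279.1168 166.7362]
0.23 [282.6165 137.6746]
0.264 [289.1027  83.8121]
78 [37, 34, 41, 37, 40, 35, 38, 42, 19, 18, 21, 19, 20, 16, 19, 17, 21, 20, 28, 42, 45, 39, 43, 37, 36, 37]
80 [37, 40, 37, 37, 42, 36, 39, 29, 17, 17, 21, 24, 23, 22, 24, 24, 22, 15, 22, 83, 85, 52, 38, 38, 40, 38]
82 [40, 37, 35, 35, 39, 40, 39, 32, 29, 32, 17, 18, 18, 21, 13, 20, 18, 23, 47, 87, 88, 58, 42, 38, 38, 36]
84 [36, 39, 38, 42, 41, 38, 38, 46, 80, 78, 38, 19, 20, 18, 15, 37, 73, 79, 91, 87, 77, 47, 40, 38, 40, 36]
86 [35, 36, 42, 40, 36, 36, 41, 54, 88, 68, 32, 20, 23, 13, 16, 48, 85, 94, 89, 86, 72, 46, 35, 40, 37, 41]
88 [69, 75, 87, 66, 49, 46, 45, 65, 86, 53, 22, 18, 21, 18, 18, 67, 89, 93, 92, 88, 61, 41, 44, 43, 38, 41]
90 [39, 40, 42, 36, 40, 52, 58, 77, 88, 46, 22, 14, 24, 23, 28, 81, 102, 94, 89, 81, 48, 38, 38, 37, 42, 40]
92 [39, 42, 40, 39, 40, 40, 48, 80, 79, 43, 20, 13, 18, 22, 33, 79, 92, 92, 88, 78, 76, 79, 58, 44, 46, 45]
94 [38, 35, 37, 39, 39, 39, 56, 83, 79, 39, 22, 18, 16, 21, 47, 81, 91, 93, 86, 60, 44, 41, 38, 41, 47, 54]
96 [37, 37, 38, 39, 41, 41, 62, 78, 81, 91, 92, 94, 88, 90, 86, 88, 91, 87, 88, 54, 41, 38, 37, 43, 37, 35]
98 [38, 38, 37, 41, 33, 45, 71, 80, 89, 85, 91, 93, 94, 93, 93, 94, 92, 89, 72, 47, 38, 37, 41, 39, 41, 38]
100 [42, 35, 39, 40, 39, 47, 75, 81, 88, 86, 90, 95, 92, 93, 95, 96, 88, 89, 60, 46, 36, 37, 39, 38, 40, 38]
102 [40, 37, 43, 36, 37, 54, 74, 84, 87, 90, 87, 96, 97, 94, 91, 94, 94, 87, 55, 37, 36, 36, 38, 40, 39, 39]
104 [39, 39, 40, 40, 40, 64, 82, 86, 87, 89, 93, 93, 95, 92, 90, 88, 89, 73, 50, 39, 42, 41, 40, 42, 41, 37]
106 [39, 41, 39, 39, 43, 71, 80, 90, 88, 90, 95, 96, 96, 95, 90, 89, 86, 59, 43, 39, 36, 40, 40, 40, 39, 36]
108 [41, 41, 39, 38, 50, 76, 82, 83, 92, 91, 95, 94, 94, 91, 90, 90, 89, 58, 39, 37, 41, 40, 40, 33, 39, 35]
110 [35, 43, 36, 39, 39, 54, 81, 82, 86, 95, 93, 94, 92, 91, 91, 89, 76, 48, 39, 40, 39, 33, 41, 36, 35, 42]
```

>>> carry_out --motion '[0, 0, 0, 0.1, 0, -1.5, 0, 0, 0, 0, 0.2, 0, -3.5, 0, 0, 0, 0, 0.3, 0, -5.5, 0, 0, 0, 0, 0.3, 0, -7.5, 0, 0, 0, 0, 0.3, 0, -9.5, 0, 0, 0, 0, 0.3, 0, -11.5, 0, 0, 0, 0, 0.3, 0, -12.8, 0, 0, 0, 0, 0.3, 0, -13.6, 0, 0, 0, 0, 0.3, 0, -14, 0, 0, 0, 0, 0.3, 0, -14, 0, 0, 0, 0, 0.3, 0, -14, 0]'

```text
t: 11.32
ee_pos: [0.5343, -0.3182, 0.0918]
ee_rot: [-0.342, 3.12, -0.001]
force: [-0.2, -0.1, -5.4]
finger_gap: 0.0308
```

```bash
python3 - <<'E'
from goal import *
b=np.radians(12.45)
delta(tool(np.array([0,0,-1.]),np.array([-np.sin(b),np.cos(b),0])),[.5333,-.318,.078])
E
python3 st.py 9
python3 - <<'E'
import cv2
I=cv2.imread('pics/side9.png');cv2.imwrite('pics/s9z.png',cv2.resize(I[60:200,310:430],None,fx=4.2,fy=4.2,interpolation=2))
E
```

```text
t 11.3167 F [-0.1549 -0.1441 -5.3668] gap 0.030801115105475504 pos [ 0.5343 -0.3182  0.0918] q [-0.6566  0.572  -0.1817  0.8143  0.0017 -0.8749]
turn [ 0.0003  0.0032 -0.0009] shift cm [-0.101   0.022  -1.3795]
11.3167 [-0.6566  0.572  -0.1817  0.8143  0.0017 -0.8749] [ 0.5343 -0.3182  0.0918] 0.030801115105475504 [-0.1549 -0.1441 -5.3668]
[[-0.9763 -0.2165  0.0032]
 [-0.2165  0.9763 -0.0003]
 [-0.0031 -0.001  -1.    ]]
```

View pics/s9z.png

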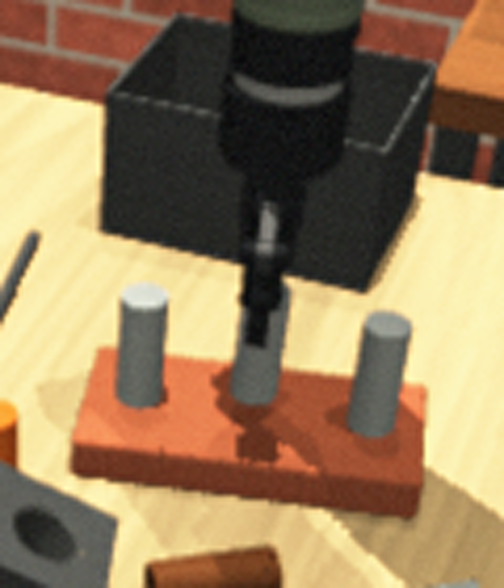

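>>> carry_out --motion '[0, 0, 0, 0, 0, -0.4, 0, 0, 0, 0, 0, 0, -0.7, 0, 0, 0, 0, 0, 0, -1, 0, 0, 0, 0, 0, 0, -1, 0]'

```text
t: 11.75
ee_pos: [0.5333, -0.3178, 0.0801]
ee_rot: [-0.341, 3.122, 0.002]
force: [-0.3, -0.6, -6.2]
finger_gap: 0.0301
```

>>> carry_out --motion '[0, 0, 0, 0, 0, -0.1, 0, 0, 0, 0, 0, 0, -0.2, 0]'

```text
t: 11.92
ee_pos: [0.5338, -0.3181, 0.0788]
ee_rot: [-0.341, 3.121, 0.0]
force: [-0.6, 0.4, -5.4]
finger_gap: 0.0302
```

>>> carry_out --motion '[0, 0, 0, 0, 0, -0.1, 0, 0, 0, 0, 0, 0, -0.2, 0]'

```text
t: 12.08
ee_pos: [0.5343, -0.3181, 0.0783]
ee_rot: [-0.341, 3.12, -0.0]
force: [-3.2, 3.5, 11.4]
finger_gap: 0.0308
```

>>> carry_out --motion '[0, 0, 0, 0, 0, 0.1, 0, 0, 0, 0, 0, 0, 0.1, 0, 0, 0, 0, 0, 0, 0.1, 0.42, 0, 0, 0, 0, 0, 0.1, 0.48, 0, 0, 0, 0, 0, 0.1, 0.55, 0, 0, 0, 0, 0, 0.1, 0.7, 0, 0, 0, 0, 0, 0.1, 0.7, 0]'

```text
schema error: expected a multiple of 7 numbers
```

>>> carry_out --motion '[0, 0, 0, 0, 0, 0.1, 0, 0, 0, 0, 0, 0, 0.1, 0, 0, 0, 0, 0, 0, 0.1, 0.42, 0, 0, 0, 0, 0, 0.1, 0.48, 0, 0, 0, 0, 0, 0.1, 0.55, 0, 0, 0, 0, 0, 0.1, 0.75, 0, 0, 0, 0, 0, 0.1, 0.9, 0, 0, 0, 0, 0, 0.1, 0.9, 0, 0, 0, 0, 0, 0.1, 0.9]'

```text
t: 12.83
ee_pos: [0.5338, -0.3181, 0.0779]
ee_rot: [-0.341, 3.121, 0.0]
force: [-0.2, 0.5, 1.2]
finger_gap: 0.0768
```

```bash
python3 st.py 10
python3 - <<'E'
import cv2
I=cv2.imread('pics/side10.png');cv2.imwrite('pics/s10z.png',cv2.resize(I[60:200,310:430],None,fx=4.2,fy=4.2,interpolation=2))
E
```

```text
12.8333 [-0.657   0.5872 -0.1953  0.7868  0.0017 -0.8749] [ 0.5338 -0.3181  0.0779] 0.07680690601599933 [-0.2355  0.5289  1.1619]
[[-0.9764 -0.2161  0.0023]
 [-0.2161  0.9764  0.0004]
 [-0.0023 -0.0001 -1.    ]]
```

View pics/s10z.png

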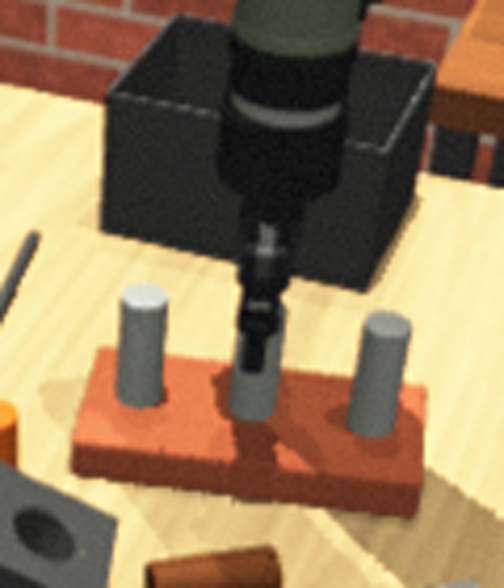

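Released and standing. Now straight up, fully open.

>>> carry_out --motion '[0, 0, 0, 0, 0, 0.5, 1, 0, 0, 0, 0, 0, 1.5, 1, 0, 0, 0, 0, 0, 3, 1, 0, 0, 0, 0, 0, 5, 1, 0, 0, 0, 0, 0, 7.5, 1, 0, 0, 0, 0, 0, 11, 1, 0, 0, 0, 0, 0, 15, 1, 0, 0, 0, 0, 0, 18, 1, 0, 0, 0, 0, 0, 18, 1, 0, 0, 0, 0, 0, 18, 1]'

```text
t: 13.77
ee_pos: [0.535, -0.319, 0.2615]
ee_rot: [-0.341, 3.116, -0.006]
force: [-0.2, -0.1, -0.9]
finger_gap: 0.0854
```

```bash
python3 st.py 11
python3 - <<'E'
import cv2
I=cv2.imread('pics/side11.png');cv2.imwrite('pics/s11z.png',cv2.resize(I[60:200,310:430],None,fx=4.2,fy=4.2,interpolation=2))
from h import *
S=load('side11');gs=cv2.cvtColor(S['color'],6);h=cv2.cvtColor(S['color'],cv2.COLOR_BGR2HSV)
m=(h[...,1]<60)&(gs>170)
for b in [(335,122,355,140),(363,122,383,145),(390,128,412,146)]:
    c=blob(m,b)[0]; print(c,plane(S,*c[0],.112))
E
```

```text
13.7667 [-0.6569  0.4421  0.0585  1.1796  0.0017 -0.8749] [ 0.535  -0.319   0.2615] 0.08543667892161083 [-0.1913 -0.1471 -0.8722]
[[-0.9763 -0.2162  0.0071]
 [-0.2162  0.9763 -0.0033]
 [-0.0062 -0.0048 -1.    ]]
(array([344.07, 129.69]), [339, 127, 11, 6, 55]) [ 0.6062005  -0.30159729  0.112     ]
(array([368.5, 134. ]), [367, 133, 4, 3, 4]) [ 0.53897313 -0.30891559  0.112     ]
(array([399., 134.]), [399, 134, 1, 1, 1]) [ 0.46397165 -0.34316861  0.112     ]
```

View pics/s11z.png

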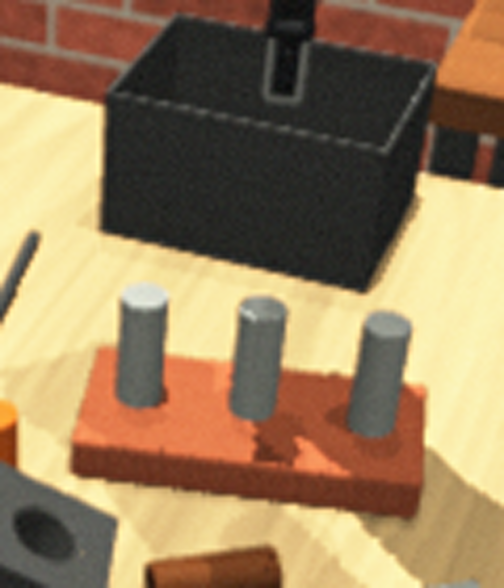

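```bash
python3 - <<'E'
from h import *
S=load('side11')
for p in [(146,297),(262,310),(387,324)]: print(plane(S,p[0]/4.2+310,p[1]/4.2+60,.112))
from bench import arm
print(arm.get_obs()['dq'], arm.hand_in())
E
```

```text
[ 0.60270127 -0.29757891  0.112     ]
[ 0.52973634 -0.31415626  0.112     ]
[ 0.45233624 -0.33175149  0.112     ]
the job is handed in; nothing more can be done
[-0.00142428  0.02134537 -0.02230874 -0.00308642 -0.00074089  0.00113041] None
```

I pressed the lever until it stopped: the tip stayed at z = 62 mm under a steady 26 N, against about 10 N while the lever was moving. The highest force I read there was about 30 N, against the 60 N limit. The blank rose as expected. I drew it out along the pocket axis, turned it upright, set it down at about 16 N net contact, let go, and handed in at about 13.8 s.

- **Position:** in the last side picture the blank's top is at about (0.530, −0.314). The brick's middle measures (0.530, −0.318), so it is roughly 4 mm off.
- **Upright:** the blank stands parallel to its neighbours in that picture. I didn't measure its tilt after release; in the gripper it was within about 0.02 rad.
- **Finished blanks:** both still stand. By hand-picked pixels they read about 2 to 5 mm from where they started, which is about the error of picking by hand; I saw no sign that they moved.
- **Gripper:** fully open, well above the blank and touching nothing.

**Checks that failed or disagreed:**
- In the last picture the colour mask found only the far blank's top. The other two tops were in the arm's shadow, so I picked all three positions by hand.
- The automatic triangulation of the raised blank's top also failed, with a 13 mm mismatch. I relied on the fixture geometry instead, which matched the top view to 0.3 px and the side view to about 1.5 px.
- One move call was refused because I got the number count wrong; nothing moved.

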